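# Store the hydrometer case bulb-end down

## Robot

A 6-joint arm with a two-finger parallel gripper is mounted at the origin on the work surface. World frame = base frame: x ahead of the robot, y to its left, z up, the work surface at z = 0. Lengths are in m, angles in degrees, forces in N, time in s.
With the tool pointing down it reaches from about 0.35 to 0.875 m from the base axis. Payload 4.2 kg.
Tool frame: the origin (TCP) lies between the finger pads; the fingertips stand 17 mm ahead of it and the grasp point (between the pads) lies 2 mm behind it; z points along the fingers, y is the direction in which the jaws open and shut (so a half turn about z gives the same grasp; the last joint's range is limited). The gripper opens to 87 mm and grips with 3 to 60 N. Pads are 19 mm wide; open, the fingers measure 117 mm over their backs; the gripper's body (75 mm by 190 mm) begins 51 mm behind the grasp point.
Start: joints at [81.452, 22.042, 0.453, 0, -68.411, -14.817], TCP at [0.248, 0.574, 0.24] pointing down, gripper open.
Joint ranges: [-179.83, 179.83], [-69.29, 118.12], [-61.27, 80.66], [-181.25, 117.63], [-171.15, -9.14], [-177.46, 177.46]. Speed limits (degrees/s): [159.86, 159.86, 180, 180, 180, 180].

## Interface

Orientations are given as a 3x3 rotation matrix whose columns are the frame's x, y, z axes.
In Python, from station import r gives the robot as it stands.
- The arm moves only by the shell command python3 -m creep 'ROWS'. ROWS is JSON, a list of rows, each a list of 7 numbers: the opening, from 0 (shut) to 1 (fully open), then the shift along the tool's x, y, z scaled (see below), then the turn, a rotation vector about the tool's x, y, z scaled (see below). A call has 1 to 5 rows; each row is the pose to reach, as a shift and turn from the pose measured when the call began, along the tool's axes at that moment, turning the shorter way round; what a row does not reach only later rows make up. The controller multiplies each number of a shift by 300 mm and each number of a turn by 180 degrees. A row lasts 1/12 s, in which the tool goes at most 41.7 mm and 7.16 degrees, less where a joint would pass 70% of its speed; a pose out of reach is approached as far as the arm can. A call with a number of a shift or a turn outside -1 to 1 is refused whole. A call with a gripper value outside its range is refused whole. The fingers move at their own pace and stop on an object; the grip force is fixed at half the most. Time passes only in rows, so rows that repeat a pose let the fingers close. It gives the time, the measured TCP pose, the force and the opening at its end, in the units of the state.
- r.sense(): the state, without advancing time (a new reading comes with each control period).
- r.capture(name): name is "scene" or "top" or "wrist"; returns the picture (400x640x3 uint8, blue, green, red); there is no depth.
- r.camera_model(name): a dict with "mtx" (3x3 intrinsics, pixels), "dist" ([k1, k2, p1, p2, k3] as OpenCV has them; the pictures are not rectified), "R" (3x3) and "t" (3): a world point X has camera coordinates R X + t; the wrist camera has in their place "mount" (4x4, takes a point from camera to tool coordinates, whose origin is the TCP and whose axes are the flange's). Camera axes: x right, y down, z forward; pixel columns grow to the right and rows downward; lengths in m; the calibration is good to about 2 mm. A picture is of the moment at which its call begins: read the wrist's pose just before it. camera_model takes no time and is no camera call.
- r.finish_job(): hands the job in, once; it reports no verdict.
Trained networks look in the newest picture that a camera, given by its name, has taken for a name from the list of things; names that differ only in an ending like _2 or _b are one class to them, and where a whole thing is asked for, a point or a joint stands for the part that bears it (a point fixed in the world has none). Each returns a list of dicts, best first, with "score" (0 to 1); they miss things now and then, are a little off and sometimes report something else, mostly with a low value. They report only what shows in the picture. A call takes as long as a camera call.
- r.recognise(camera, target): "rect" ([left, top, right, bottom] as shares, 0 to 1, of the picture: columns of its width, rows of its height, round what is visible of it).
- r.outline_of(camera, target): "pixels" (400x640 bool, what is visible of it) and "rect" ([left, top, right, bottom] as shares, 0 to 1, of the picture: columns of its width, rows of its height, round what is visible of it).
The state is a dict: "time_s": time; "joints": joint angles; "joint_velocities": joint speeds; "effort": joint torques, N m; "tcp_pos": TCP position; "ee_rot": TCP orientation; "wrist_force": force on the tool from outside, world axes, zero at the start; "moment": the same for the moment, N m; "gripper_width": opening from 0.0 (shut) to 1.0 (fully open).
Only numpy, scipy, OpenCV 4.12 (cv2) and the standard library are available. Lean on these libraries where they do the work, as an engineer would, in place of code of your own. Each camera call takes 0.05 s, during which the arm holds its last target.

## Task

The teal case holds a hydrometer you cannot see, with its heavy bulb towards one end. Pick the case up by its white grip, see which end dips, and lay it centred along the rocking cradle with the heavy end at the cradle's blue end, so that the blue end rests tipped down; let go. Get it right first time: the case must not tip the cradle towards its plain end, and the spirit lamp and the grey case stay where they are.

Things in the scene. Friction and masses are not known exactly. Their poses are not given: they have to be found in the camera images.
- case_mid (a point): Centre of the teal case: 190 mm long, 34 x 34 mm, 0.3 kg, lying on the bench, underside 17 mm below this point. x along it, z up. Its ends look alike; the heavy one varies and is not shown by the axes. Over its middle stands a white square grip, 18 x 18 mm, from 27 to 73 mm above this point (centre 50 mm): pinch it from above, squarely, on either pair of faces, 15 to 30 N.
- case_tilt (a joint): Swivel of the white grip on the teal case, rad: a pivot across the case 17 mm above case_mid, stops at -0.2 and +0.2, weak centring spring. 0 while the case lies on the bench. Hung from its upright grip the case dips to a stop: positive means its +x end hangs lower (is heavy), negative its -x end.
- cradle (a point): Centre of the floor of the rocking cradle: aluminium trough 220 mm long, open-ended, 44 mm wide at the floor and flaring to 54 mm between 20 mm high side walls, on a steel stand fixed to the bench. x runs along it towards its blue end (last 60 mm), z up out of it. Floor 55 mm above the bench when level. The case lies in it with case_mid 17 mm above this point.
- cradle_tip (a joint): Rocking angle of the cradle, rad: 0 level (empty, held by a light spring, 0.12 N m/rad), positive with the blue end down, stops at -0.2 and +0.2. It pivots across its middle, 5 mm below the floor. The heavy end of the case tips it to a stop.
- grey_mid (a point): Centre of the grey case, same size and shape and grip as the teal one; not wanted, leave it lying. x along it; 17 mm above the bench.
- lamp_mid (a point): Centre of a loose amber glass spirit lamp with a steel cap, 76 mm across and 88 mm tall, standing upright on the bench; 44 mm above its underside. Leave it standing.

How it is judged:
By the outcome, as a careful person would: the job done as asked, in the order asked, and still so for the second after the job is handed in, with the robot touching nothing.
It also fails if it takes over 51 s, if anything falls off the work surface, if the arm or the gripper's body presses on something with over 40 N, if the wrist force passes 120 N, or if a joint passes its speed limit or range.

## Working session

There is one attempt and no reset: what is moved stays moved. The work goes in short steps, Python scripts to look and compute and a shell command to move; the robot and the scene stay as the last step left them, time stands still between calls to the robot, and variables do not carry over. Pictures are saved under pics/ and viewed, and the job is handed in when it is done.

```bash
mkdir -p pics; ls; python3 - <<'E'
from station import r
import cv2
s=r.sense();print(s)
for n in ("scene","top","wrist"):
    cv2.imwrite(f"pics/{n}0.png",r.capture(n))
    m=r.camera_model(n);print(n,m)
E
```

```text
pics
{'time_s': 0.0, 'joints': array([ 8.14500410e+01,  2.20898468e+01,  3.79824879e-01, -2.83492744e-02,
       -6.84119716e+01, -1.48173075e+01]), 'joint_velocities': array([ 0.07059273,  0.03767942,  0.01545185,  0.14920493, -0.02816913,
       -0.01272868]), 'effort': array([ 8.84330238e-04, -3.90667105e+01,  1.87406141e+01,  4.21973661e+00,
        1.10336868e-02, -1.85947338e-04]), 'tcp_pos': array([0.24764127, 0.57322483, 0.23847117]), 'ee_rot': array([[ 9.17908994e-01, -3.96790225e-01, -7.71510924e-04],
       [-3.96790963e-01, -9.17906739e-01, -2.03708118e-03],
       [ 1.00118824e-04,  2.17598370e-03, -9.99997628e-01]]), 'wrist_force': array([ 0.17411009, -0.38036183,  0.65806559]), 'moment': array([0.0172891 , 0.01157032, 0.0648583 ]), 'gripper_width': 0.9987490452468479}
scene {'mtx': array([[413.39793212,   0.        , 326.32178812],
       [  0.        , 413.39793212, 194.10890438],
       [  0.        ,   0.        ,   1.        ]]), 'dist': array([-0.04764463,  0.        ,  0.        ,  0.        ,  0.        ]), 'R': array([[ 0.00747986,  0.99974127,  0.02148108],
  
[... 495 characters left out ...]
      [ 0.05326292,  0.02035388, -0.99837307]]), 't': array([0.03057993, 0.60784011, 1.01553515])}
wrist {'mtx': array([[285.7432368 ,   0.        , 314.64458876],
       [  0.        , 285.7432368 , 199.30913644],
       [  0.        ,   0.        ,   1.        ]]), 'dist': array([-0.04906356,  0.        ,  0.        ,  0.        ,  0.        ]), 'mount': array([[ 4.21681108e-04, -9.58129629e-01, -2.86334482e-01,
         7.95276478e-02],
       [ 9.99999661e-01,  2.01359071e-04,  7.98900894e-04,
         5.03198726e-04],
       [-7.07794572e-04, -2.86334721e-01,  9.58129389e-01,
        -1.44561394e-01],
       [ 0.00000000e+00,  0.00000000e+00,  0.00000000e+00,
         1.00000000e+00]])}
```

View pics/scene0.png

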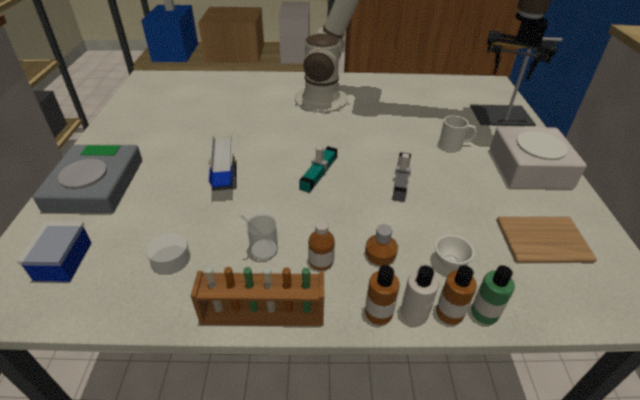

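View pics/top0.png

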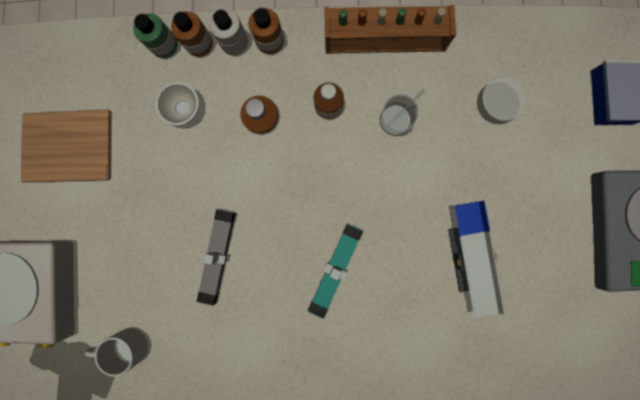

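View pics/wrist0.png

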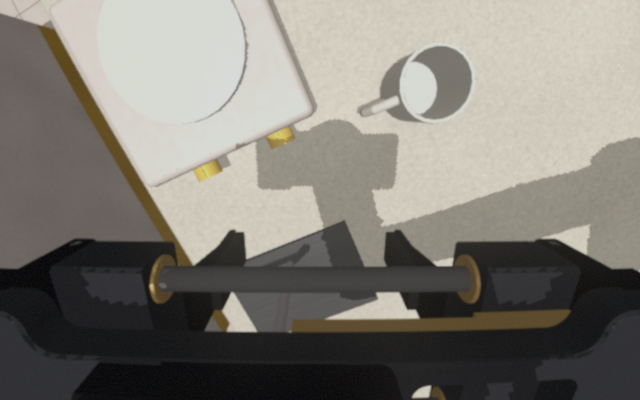

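The top view shows the teal case at about (335,271), the cradle at (478,260) with its blue end up (+x), the grey case at (216,257) and the lamp at (259,113). Next I'll measure them.

```bash
cat > h.py <<'E'
import numpy as np,cv2
from station import r
def cam(n,s=None):
    m=r.camera_model(n)
    if n!="wrist": return m["mtx"],m["dist"],m["R"],m["t"]
    T=np.eye(4);T[:3,:3]=s["ee_rot"];T[:3,3]=s["tcp_pos"]
    W=np.linalg.inv(T@m["mount"]);return m["mtx"],m["dist"],W[:3,:3],W[:3,3]
def back(c,px,z):
    K,d,R,t=c
    u=cv2.undistortPoints(np.array(px,float).reshape(-1,1,2),K,d)[:,0]
    C=-R.T@t; D=np.c_[u,np.ones(len(u))]@R
    return C+D*((z-C[2])/D[:,2])[:,None]
def proj(c,P):
    K,d,R,t=c
    return cv2.projectPoints(np.array(P,float).reshape(-1,3),cv2.Rodrigues(R)[0],t,K,d)[0][:,0]
def rect(c,mask,z):
    ys,xs=np.nonzero(mask)
    P=back(c,np.c_[xs,ys],z)[:,:2]
    q=cv2.minAreaRect((P*1000).astype(np.float32)); return q
E
python3 - <<'E'
from h import *
for n in("top","scene"):
    im=r.capture(n);c=cam(n)
    for t,z in(("case_mid",.034),("grey_mid",.034),("cradle",.075),("lamp_mid",.044)):
        o=r.outline_of(n,t)
        for d in o[:2]:
            m=d["pixels"];k=m.sum()
            print(n,t,round(d["score"],2),k,np.round(np.array(d["rect"])*[640,400,640,400]), rect(c,m,z) if k else "")
            if d is o[0]: im[m]=im[m]//2+np.array([0,0,127],np.uint8)
    cv2.imwrite(f"pics/o_{n}.png",im)
E
```

```text
top case_mid 0.85 1774 [310. 220. 364. 315.] ((454.14654541015625, -6.38336181640625), (44.69227600097656, 189.55653381347656), 67.0679702758789)
top grey_mid 0.67 1898 [198. 211. 234. 306.] ((484.1146240234375, 232.34429931640625), (49.18320846557617, 190.33030700683594), 77.7712173461914)
top cradle 0.82 3561 [453. 203. 506. 317.] ((472.7354736328125, -277.6844177246094), (219.44435119628906, 64.43753051757812), 8.799994468688965)
top lamp_mid 0.64 1111 [241.  98. 279. 133.] ((764.3602294921875, 136.9306182861328), (73.7254409790039, 74.40182495117188), 89.68975830078125)
scene case_mid 0.86 885 [298. 147. 337. 194.] ((472.7501220703125, -7.122550964355469), (68.59854888916016, 228.9646453857422), 73.32559204101562)
scene grey_mid 0.63 652 [393. 154. 411. 200.] ((505.21337890625, 227.0413818359375), (42.843658447265625, 229.2254638671875), 78.7155532836914)
scene grey_mid 0.22 921 [365. 223. 396. 263.] ((763.6258544921875, 140.55398559570312), (72.23762512207031, 124.81211853027344), 85.45165252685547)
scene cradle 0.71 1050 [206. 138. 234. 189.] ((498.62225341796875, -277.1265869140625), (229.61131286621094, 62.50102996826172), 8.708016395568848)
scene lamp_mid 0.64 945 [365. 223. 393. 261.] ((772.7249145507812, 137.93008422851562), (72.3265380859375, 124.75750732421875), 82.24747467041016)
```

```bash
python3 - <<'E'
import cv2
a=cv2.imread("pics/top0.png")[190:330,290:510]
cv2.imwrite("pics/tz.png",cv2.resize(a,None,fx=3.6,fy=3.6,interpolation=cv2.INTER_CUBIC))
E
```

```text
(no output)
```

View pics/tz.png

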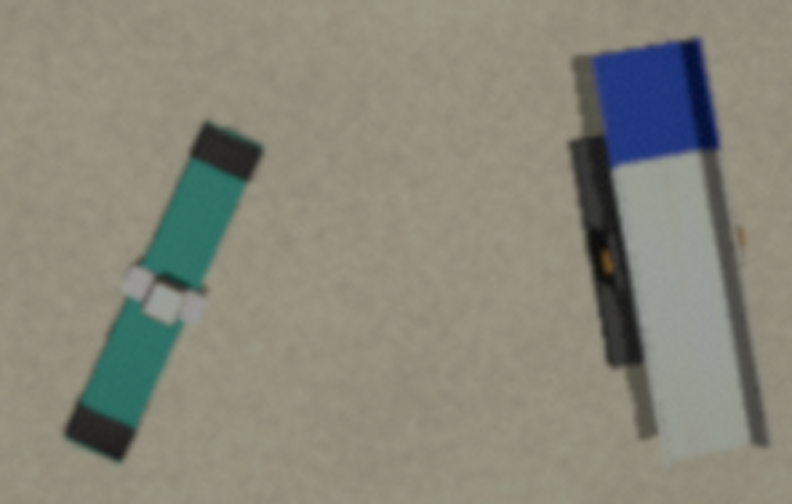

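View pics/o_top.png

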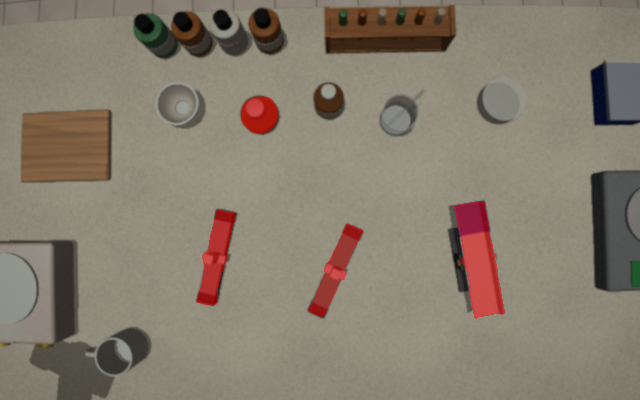

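```bash
python3 - <<'E'
from h import *
from scipy.optimize import least_squares
c=cam("top");k=lambda L:np.array(L)/3.6+[290,190]-.36
q=back(c,k([(205,122),(263,150),(122,460),(67,435)]),.034);print(q.round(4),q.mean(0))
print(np.linalg.norm(q[0]-q[3]),np.linalg.norm(q[0]-q[1]))
d=q[0]+q[1]-q[2]-q[3];print("yaw",np.degrees(np.arctan2(d[1],d[0])))
g=back(c,k([(163,301)]),.09);print("grip",g)
q=back(c,k([(594,57),(702,39),(767,446),(662,464)]),.075);print(q.round(4),q.mean(0))
d=q[0]+q[1]-q[2]-q[3];print("yaw",np.degrees(np.arctan2(d[1],d[0])),np.linalg.norm(d)/2,np.linalg.norm(q[0]-q[1]))
s=r.sense();print(s["time_s"])
def go(p,yaw,s):
    R=s["ee_rot"];c_,s_=np.cos(yaw),np.sin(yaw)
    Rt=np.array([[c_,s_,0],[s_,-c_,0],[0,0,-1]])
    print("shift",(R.T@(np.array(p)-s["tcp_pos"])/.3).round(4),"turn",(cv2.Rodrigues(R.T@Rt)[0].ravel()/np.pi).round(4))
go([.454,-.006,.2],np.radians(-23),s)
E
```

```text
[[ 0.5457 -0.0308  0.034 ]
 [ 0.5299 -0.0621  0.034 ]
 [ 0.3628  0.018   0.034 ]
 [ 0.3768  0.0477  0.034 ]] [ 0.45381347 -0.00680634  0.034     ]
0.1862371341837399 0.03506630208131476
yaw -25.256960979140864
grip [[ 0.45465524 -0.00577388  0.09      ]]
[[ 0.5758 -0.235   0.075 ]
 [ 0.5841 -0.2929  0.075 ]
 [ 0.3692 -0.3221  0.075 ]
 [ 0.3617 -0.2658  0.075 ]] [ 0.47270508 -0.27894142  0.075     ]
yaw 7.964592714275617 0.2166224631093426 0.05852469258210724
0.65
shift [1.3973 1.5015 0.1318] turn [-0.     0.    -0.002]
```

```bash
P='[[1,0.09,0.1,0.01,0,0,0],[1,0.18,0.2,0.02,0,0,0],[1,0.28,0.3,0.03,0,0,0],[1,0.37,0.4,0.04,0,0,0],[1,0.46,0.5,0.04,0,0,0]]'; python3 -m creep '[[1,0.09,0.1,0.01,0,0,0],[1,0.18,0.2,0.02,0,0,0],[1,0.28,0.3,0.03,0,0,0],[1,0.37,0.4,0.04,0,0,0],[1,0.46,0.5,0.04,0,0,0]]'
```

```text
time_s: 1.07
tcp_pos: [0.3151, 0.3791, 0.227]
ee_rot: [[0.918, -0.396, -0.0], [-0.396, -0.918, -0.001], [-0.0, 0.001, -1.0]]
wrist_force: [1.7, 0.0, 0.7]
gripper_width: 1.002
```

```bash
python3 -m creep '[[1,0.09,0.1,0.01,0,0,0],[1,0.18,0.2,0.02,0,0,0],[1,0.28,0.3,0.03,0,0,0],[1,0.37,0.4,0.04,0,0,0],[1,0.46,0.5,0.04,0,0,0]]'
python3 -m creep '[[1,0.09,0.1,0,0,0,0],[1,0.18,0.2,0,0,0,0],[1,0.28,0.3,0,0,0,0],[1,0.37,0.4,0,0,0,0.01],[1,0.46,0.5,0,0,0,0.01]]'
cat >> h.py <<'E'
def go(p,yaw,s):
    R=s["ee_rot"];yaw=np.radians(yaw);c_,s_=np.cos(yaw),np.sin(yaw)
    Rt=np.array([[c_,s_,0],[s_,-c_,0],[0,0,-1]])
    print("shift",(R.T@(np.array(p)-s["tcp_pos"])/.3).round(4),"turn",(cv2.Rodrigues(R.T@Rt)[0].ravel()/np.pi).round(4))
E
python3 - <<'E'
from h import *
s=r.sense();print(s["joints"].round(1),s["time_s"],s["tcp_pos"])
go([.454,-.006,.2],-24.5,s)
im=r.capture("wrist");c=cam("wrist",s)
P=proj(c,[[.4545,-.006,.09],[.454,-.0065,.034]]).round(1);print(P)
cv2.imwrite("pics/w1.png",im)
E
```

```text
time_s: 1.48
tcp_pos: [0.3822, 0.1845, 0.2151]
ee_rot: [[0.918, -0.396, -0.001], [-0.396, -0.918, -0.001], [-0.0, 0.001, -1.0]]
wrist_force: [0.6, 0.7, -0.9]
gripper_width: 1.0
time_s: 1.9
tcp_pos: [0.45, -0.0099, 0.2157]
ee_rot: [[0.905, -0.425, 0.001], [-0.425, -0.905, -0.0], [0.001, -0.0, -1.0]]
wrist_force: [1.2, 1.3, -0.2]
gripper_width: 1.002
[ 19.6   6.  -25.    0.  -58.9  45.3] 1.9 [ 0.44998842 -0.00989922  0.21572295]
shift [ 0.0065 -0.0174  0.0524] turn [-0.     -0.0003 -0.0037]
[[308.4 195.9]
 [309.9 183. ]]
```

View pics/w1.png

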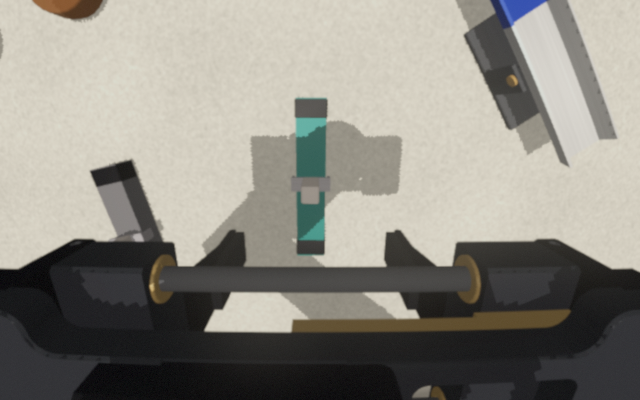

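```bash
python3 - <<'E'
import cv2
a=cv2.imread("pics/w1.png")[90:260,250:370]
cv2.imwrite("pics/w1z.png",cv2.resize(a,None,fx=3.5,fy=3.5,interpolation=cv2.INTER_CUBIC))
E
```

```text
(no output)
```

View pics/w1z.png

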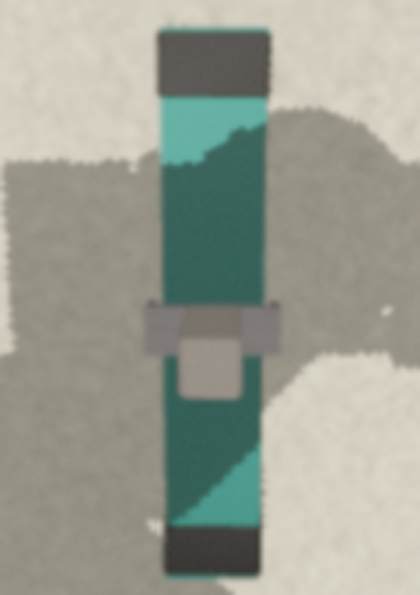

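```bash
python3 - <<'E'
from h import *
s=r.sense();c=cam("wrist",s)
print(s["tcp_pos"],back(c,[(309.9,194.8)],.09))
k=lambda L:np.array(L)/3.5+[250,90]-.36
q=back(c,k([(158,32),(270,32),(262,574),(165,574)]),.034);print(q,q.mean(0));d=q[0]+q[1]-q[2]-q[3];print(np.degrees(np.arctan2(d[1],d[0])),np.linalg.norm(d)/2)
g=(back(c,[(309.9,194.8)],.09)[0]+[.45465524,-.00577388,.09])/2
print(g); go([g[0],g[1],.12],-25.2,s);go([g[0],g[1],.065],-25.2,s)
E
```

```text
[ 0.45128627 -0.01490954  0.2154948 ] [[ 0.45614108 -0.0131509   0.09      ]]
[[ 0.54678159 -0.03781524  0.034     ]
 [ 0.53185447 -0.06913365  0.034     ]
 [ 0.36475408  0.01122353  0.034     ]
 [ 0.37986523  0.04284963  0.034     ]] [ 0.45581384 -0.01321893  0.034     ]
-25.737682638760806 0.18540178323131287
[ 0.45539816 -0.00946239  0.09      ]
shift [ 0.0042 -0.023   0.3183] turn [ 0.0007 -0.0004 -0.0016]
shift [ 0.0039 -0.0234  0.5016] turn [ 0.0007 -0.0004 -0.0016]
```

```bash
python3 - <<'E'
from h import *
s=r.sense();im=r.capture("wrist");s2=r.sense();print(s["tcp_pos"],s2["tcp_pos"])
cv2.imwrite("pics/w2.png",im)
a=im[90:260,250:370]
cv2.imwrite("pics/w2z.png",cv2.resize(a,None,fx=3.5,fy=3.5,interpolation=cv2.INTER_CUBIC))
E
```

```text
[ 0.45128627 -0.01490954  0.2154948 ] [ 0.45049688 -0.01237339  0.21520731]
```

View pics/w2z.png

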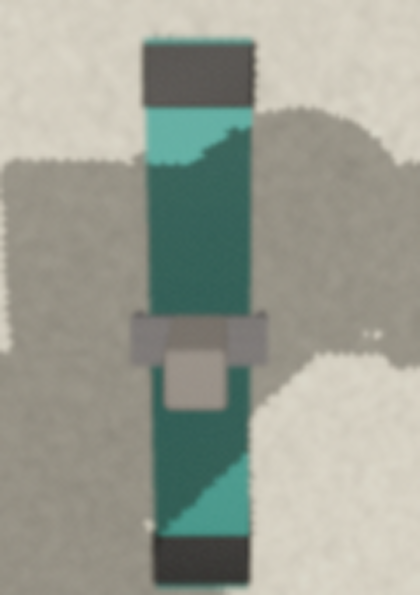

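```bash
python3 - <<'E'
from h import *
s=r.sense();s["tcp_pos"]=np.array([.45128627,-.01490954,.2154948]);c=cam("wrist",s)
print(back(c,[(305.5,197.9)],.09))
k=lambda L:np.array(L)/3.5+[250,90]-.36
q=back(c,k([(144,40),(255,40),(249,584),(153,584)]),.034);print(q.mean(0));d=q[0]+q[1]-q[2]-q[3];print(np.degrees(np.arctan2(d[1],d[0])),np.linalg.norm(d)/2)
s=r.sense()
print(s["tcp_pos"]); go([.4547,-.0085,.12],-25.2,s);go([.4547,-.0085,.065],-25.2,s)
E
```

```text
[[ 0.45510016 -0.00772374  0.09      ]]
[ 0.45477516 -0.00753937  0.034     ]
-25.84190675974112 0.18709873390633325
[ 0.45049688 -0.01237339  0.21520731]
shift [ 0.007  -0.0182  0.3173] turn [ 0.0005 -0.0001 -0.0021]
shift [ 0.0069 -0.0184  0.5007] turn [ 0.0005 -0.0001 -0.0021]
```

```bash
python3 -m creep '[[1,0.006,-0.021,0.08,0,0,0],[1,0.006,-0.021,0.16,0,0,0],[1,0.006,-0.021,0.24,0,0,0],[1,0.006,-0.021,0.27,0,0,0],[1,0.006,-0.021,0.27,0,0,0]]'
python3 - <<'E'
from h import *
s=r.sense();im=r.capture("wrist");print(s["tcp_pos"],r.sense()["tcp_pos"])
print(proj(cam("wrist",s),[[.455,-.0075,.09]]))
s=r.sense();go([.455,-.0075,.065],-25.5,s)
cv2.imwrite("pics/w3.png",im)
E
```

```text
time_s: 2.42
tcp_pos: [0.4533, -0.0076, 0.1324]
ee_rot: [[0.902, -0.431, -0.005], [-0.432, -0.902, -0.003], [-0.004, 0.005, -1.0]]
wrist_force: [0.4, 0.4, 0.9]
gripper_width: 1.0
[ 0.45327967 -0.00763356  0.13236457] [ 0.45461    -0.00733552  0.13396775]
[[312.22478418 229.26441774]]
shift [ 0.0016 -0.0007  0.2299] turn [ 0.0009  0.0002 -0.0001]
```

View pics/w3.png

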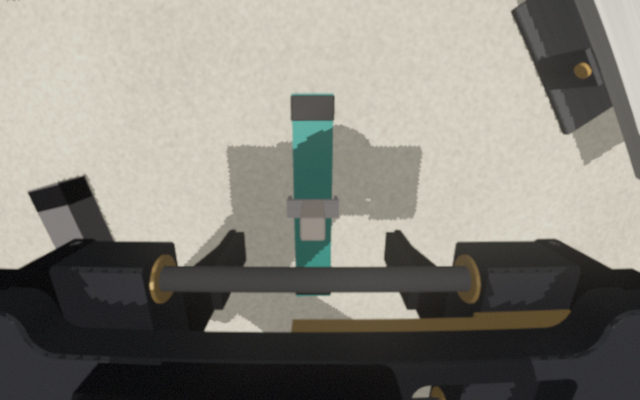

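```bash
python3 -m creep '[[1,0.0016,-0.001,0.06,0,0,0],[1,0.0016,-0.001,0.12,0,0,0],[1,0.0016,-0.001,0.18,0,0,0],[1,0.0016,-0.001,0.222,0,0,0],[1,0.0016,-0.001,0.222,0,0,0]]'
python3 -m creep '[[0,0,0,0,0,0,0],[0,0,0,0,0,0,0],[0,0,0,0,0,0,0],[0,0,0,0,0,0,0],[0,0,0,0,0,0,0]]'
python3 -m creep '[[0,0,0,0,0,0,0],[0,0,0,0,0,0,0],[0,0,0,0,0,0,0],[0,0,0,0,0,0,0],[0,0,0,0,0,0,0]]'
```

```text
time_s: 2.88
tcp_pos: [0.4548, -0.0071, 0.0668]
ee_rot: [[0.903, -0.43, -0.004], [-0.43, -0.903, -0.003], [-0.002, 0.004, -1.0]]
wrist_force: [-1.4, -0.2, 0.1]
gripper_width: 0.998
time_s: 3.3
tcp_pos: [0.4552, -0.007, 0.0676]
ee_rot: [[0.903, -0.43, -0.002], [-0.43, -0.903, -0.002], [-0.001, 0.003, -1.0]]
wrist_force: [0.5, -0.4, -0.1]
gripper_width: 0.706
time_s: 3.72
tcp_pos: [0.4552, -0.007, 0.0676]
ee_rot: [[0.903, -0.43, -0.002], [-0.43, -0.903, -0.002], [-0.001, 0.003, -1.0]]
wrist_force: [0.2, 0.9, 0.4]
gripper_width: 0.329
```

```bash
python3 -m creep '[[0,0,0,0,0,0,0],[0,0,0,0,0,0,0],[0,0,0,0,0,0,0],[0,0,0,0,0,0,0],[0,0,0,0,0,0,0]]'
python3 -m creep '[[0,0,0,0,0,0,0],[0,0,0,0,0,0,0],[0,0,0,0,0,0,0],[0,0,0,0,0,0,0],[0,0,0,0,0,0,0]]'
```

```text
time_s: 4.13
tcp_pos: [0.4552, -0.007, 0.0676]
ee_rot: [[0.903, -0.43, -0.002], [-0.43, -0.903, -0.002], [-0.001, 0.003, -1.0]]
wrist_force: [0.5, 0.0, -0.2]
gripper_width: 0.203
time_s: 4.55
tcp_pos: [0.4552, -0.007, 0.0676]
ee_rot: [[0.903, -0.43, -0.002], [-0.43, -0.903, -0.002], [-0.001, 0.003, -1.0]]
wrist_force: [-1.1, 0.8, -0.6]
gripper_width: 0.207
```

```bash
python3 -m creep '[[0,0,0,-0.03,0,0,0],[0,0,0,-0.07,0,0,0],[0,0,0,-0.11,0,0,0],[0,0,0,-0.15,0,0,0],[0,0,0,-0.19,0,0,0]]'
python3 -m creep '[[0,0,0,-0.06,0,0,0],[0,0,0,-0.12,0,0,0],[0,0,0,-0.18,0,0,0],[0,0,0,-0.22,0,0,0],[0,0,0,-0.25,0,0,0]]'
python3 -m creep '[[0,0,0,0,0,0,0],[0,0,0,0,0,0,0],[0,0,0,0,0,0,0]]'
python3 - <<'E'
from h import *
print(r.sense()["moment"],r.sense()["wrist_force"],r.sense()["tcp_pos"])
for n in("scene","wrist","top"): 
    im=r.capture(n);cv2.imwrite(f"pics/l_{n}.png",im)
    if n=="scene": cv2.imwrite("pics/l_scz.png",cv2.resize(im[60:220,240:420],None,fx=3.5,fy=3.5,interpolation=cv2.INTER_CUBIC))
E
```

```text
time_s: 4.97
tcp_pos: [0.4548, -0.007, 0.1252]
ee_rot: [[0.903, -0.431, -0.003], [-0.431, -0.903, -0.002], [-0.002, 0.003, -1.0]]
wrist_force: [0.5, 0.6, -2.9]
gripper_width: 0.208
time_s: 5.38
tcp_pos: [0.4549, -0.0068, 0.2018]
ee_rot: [[0.903, -0.431, -0.002], [-0.431, -0.903, -0.002], [-0.001, 0.002, -1.0]]
wrist_force: [-0.7, -0.5, -3.2]
gripper_width: 0.203
time_s: 5.63
tcp_pos: [0.4541, -0.0069, 0.2009]
ee_rot: [[0.902, -0.431, -0.003], [-0.431, -0.902, -0.002], [-0.002, 0.003, -1.0]]
wrist_force: [-0.1, -0.2, -2.6]
gripper_width: 0.205
[-0.02618495 -0.0430052   0.03531819] [-0.14636156 -0.22903819 -2.64195187] [ 0.45406881 -0.00691961  0.20094269]
```

View pics/l_scz.png

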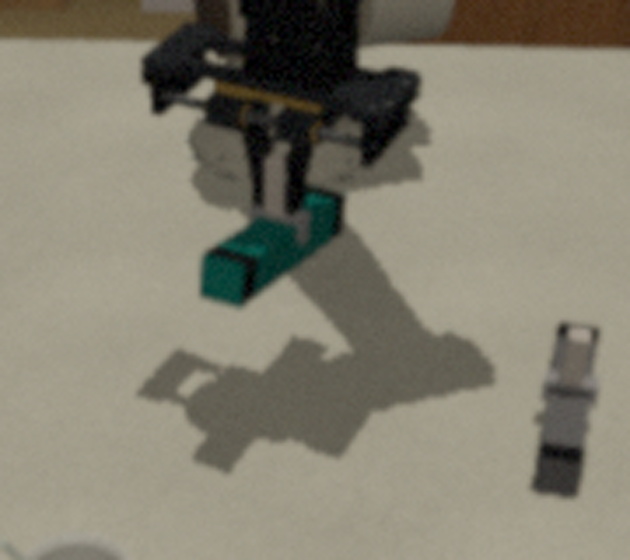

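View pics/l_wrist.png

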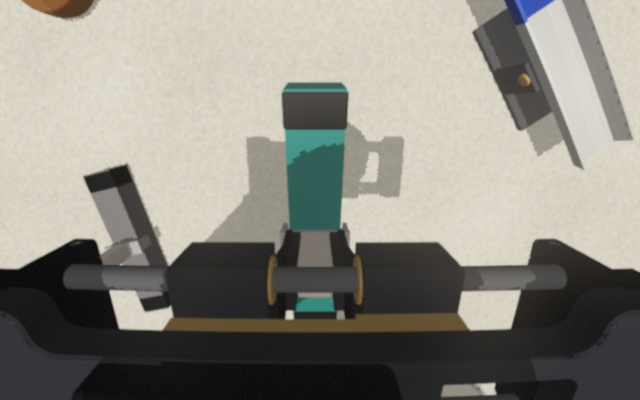

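View pics/l_top.png

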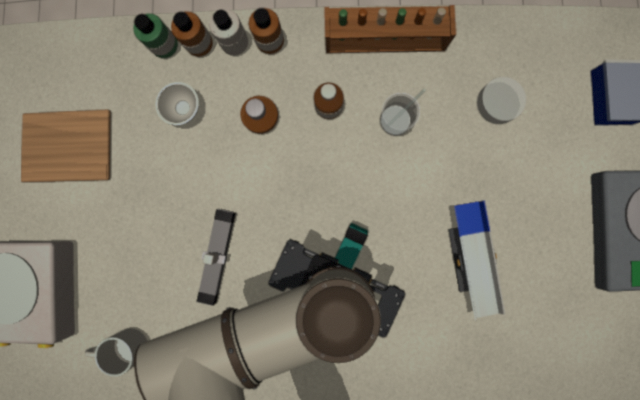

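```bash
python3 - <<'E'
from h import *
s=r.sense();T=s["tcp_pos"];R=s["ee_rot"]
# grip centre approx tcp - tool z offset: at pick tcp z .0676, grip centre .067
piv=T+np.array([0,0,-.0335])
ax=np.array([R[0,0],R[1,0],0]);ax/=np.linalg.norm(ax);up=np.array([0,0,1.]);lat=np.cross(up,ax)
for n in("scene","wrist"):
  c=cam(n,s);im=cv2.imread(f"pics/l_{n}.png")
  for th,col in((.2,(0,0,255)),(-.2,(255,0,255)),(0,(0,255,255))):
    x=ax*np.cos(th)-up*np.sin(th);z=up*np.cos(th)+ax*np.sin(th);m=piv-.017*z
    for e in(1,-1):
      Q=[m+x*.095*e+lat*.017*a+z*.017*b for a,b in((1,1),(-1,1),(-1,-1),(1,-1))]
      p=proj(c,Q);print(n,th,e,p.round(0).tolist())
      if th: cv2.polylines(im,[p.round().astype(int)],True,col,1)
  if n=="scene": im=cv2.resize(im[60:220,240:420],None,fx=3.5,fy=3.5)
  cv2.imwrite(f"pics/lo_{n}.png",im)
E
```

```text
scene 0.2 1 [[310.0, 149.0], [298.0, 145.0], [299.0, 155.0], [311.0, 158.0]]
scene 0.2 -1 [[340.0, 104.0], [329.0, 101.0], [329.0, 111.0], [340.0, 113.0]]
scene -0.2 1 [[309.0, 136.0], [297.0, 133.0], [296.0, 145.0], [308.0, 149.0]]
scene -0.2 -1 [[339.0, 116.0], [328.0, 113.0], [327.0, 124.0], [338.0, 127.0]]
scene 0 1 [[309.0, 143.0], [297.0, 139.0], [298.0, 151.0], [309.0, 154.0]]
scene 0 -1 [[340.0, 109.0], [329.0, 107.0], [328.0, 117.0], [339.0, 120.0]]
wrist 0.2 1 [[287.0, 93.0], [340.0, 93.0], [336.0, 105.0], [291.0, 105.0]]
wrist 0.2 -1 [[290.0, 366.0], [337.0, 366.0], [334.0, 339.0], [293.0, 339.0]]
wrist -0.2 1 [[281.0, 88.0], [346.0, 88.0], [340.0, 81.0], [286.0, 81.0]]
wrist -0.2 -1 [[293.0, 329.0], [334.0, 328.0], [332.0, 297.0], [296.0, 298.0]]
wrist 0 1 [[284.0, 87.0], [342.0, 87.0], [338.0, 91.0], [289.0, 91.0]]
wrist 0 -1 [[292.0, 348.0], [335.0, 347.0], [333.0, 318.0], [295.0, 318.0]]
```

View pics/lo_scene.png

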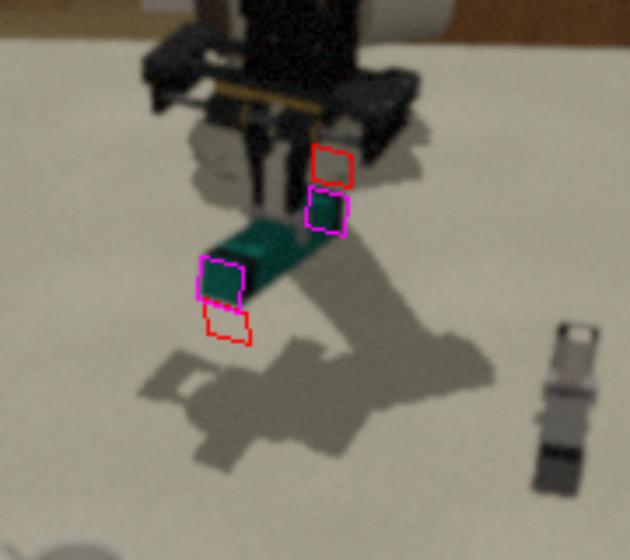

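View pics/lo_wrist.png

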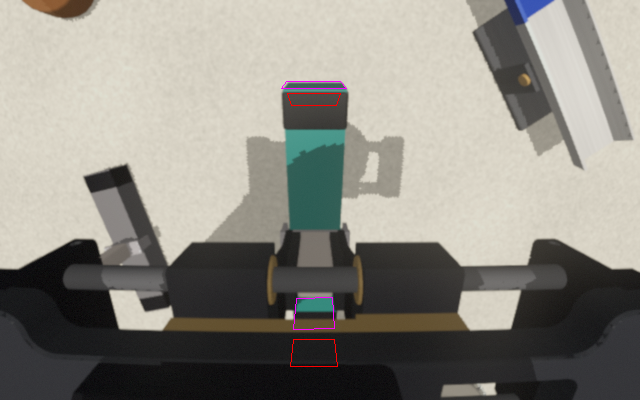

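Both views match −0.2. The end nearest the robot (tool −x) is the heavy one, and it must go at the blue end (+x). First I'll take a side look at the cradle with the wrist camera.

```bash
python3 -m creep '[[0,0.07,0.05,-0.03,0,0,0],[0,0.13,0.1,-0.06,0,0,0],[0,0.2,0.15,-0.1,0,0,0],[0,0.25,0.18,-0.12,0,0,0],[0,0.27,0.2,-0.13,0,0,0]]'
python3 -m creep '[[0,0,0,0,0,0,0],[0,0,0,0,0,0,0],[0,0,0,0,0,0,0],[0,0,0,0,0,0,0],[0,0,0,0,0,0,0]]'
python3 - <<'E'
from h import *
s=r.sense();im=r.capture("wrist");print(s["tcp_pos"],r.sense()["tcp_pos"])
cv2.imwrite("pics/w4.png",im);c=cam("wrist",s);print(s["joints"].round(1))
np.savez("w4",p=s["tcp_pos"],R=s["ee_rot"])
E
```

```text
time_s: 6.2
tcp_pos: [0.5033, -0.0974, 0.24]
ee_rot: [[0.902, -0.432, -0.003], [-0.432, -0.902, -0.003], [-0.001, 0.004, -1.0]]
wrist_force: [0.5, 0.6, -2.9]
gripper_width: 0.203
time_s: 6.62
tcp_pos: [0.5027, -0.0967, 0.2396]
ee_rot: [[0.902, -0.431, -0.004], [-0.431, -0.902, -0.003], [-0.002, 0.004, -1.0]]
wrist_force: [0.5, -0.4, -2.5]
gripper_width: 0.208
[ 0.50272738 -0.09670759  0.23964972] [ 0.50288526 -0.09676881  0.23982082]
[  7.4  11.1 -15.1   0.1 -64.   57. ]
```

View pics/w4.png

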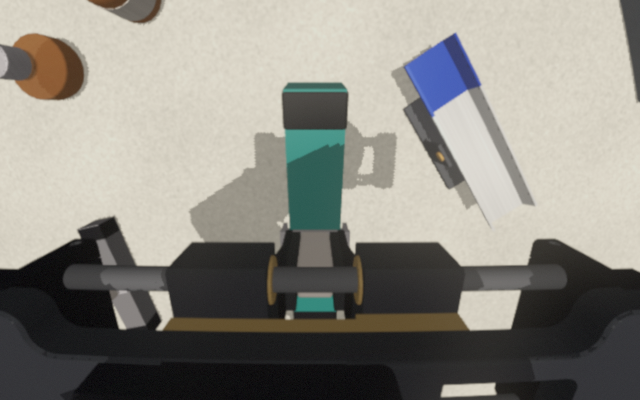

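```bash
python3 - <<'E'
from h import *
a=cv2.imread("pics/w4.png")[25:235,390:545]
cv2.imwrite("pics/w4z.png",cv2.resize(a,None,fx=2.8,fy=2.8,interpolation=cv2.INTER_CUBIC))
E
```

```text
(no output)
```

View pics/w4z.png

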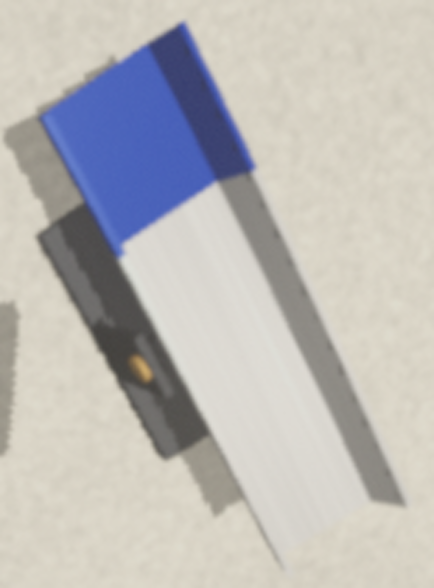

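```bash
python3 - <<'E'
from h import *
d=np.load("w4.npz");s={"tcp_pos":d["p"],"ee_rot":d["R"]};c=cam("wrist",s)
k=lambda L:np.array(L)/2.8+[390,25]-.32
q=back(c,k([(43,115),(185,23),(405,505),(283,570)]),.075)
print(q.round(4),q.mean(0));D=q[0]+q[1]-q[2]-q[3];print(np.degrees(np.arctan2(D[1],D[0])),np.linalg.norm(D)/2,np.linalg.norm(q[0]-q[1]),np.linalg.norm(q[2]-q[3]))
f=back(c,k([(150,45),(370,497)]),.055);v=f[0]-f[1];a=np.arctan2(v[1],v[0]);print(f,np.degrees(a),np.linalg.norm(v))
print("centre from floor edge",f.mean(0)+.022*np.array([-np.sin(a),np.cos(a),0]))
# verify with overlay
im=cv2.imread("pics/w4.png");C=np.array([.473,-.279,.055]);y=np.radians(8.3)
ux=np.array([np.cos(y),np.sin(y),0]);uy=np.array([-np.sin(y),np.cos(y),0])
def poly(im,c,w,z,col):
    P=[C+ux*.11*i+uy*w*j+[0,0,z] for i,j in((1,1),(1,-1),(-1,-1),(-1,1))]
    S=proj(c,P)
    cv2.polylines(im,[(S*8).round().astype(int)],True,col,1,cv2.LINE_AA,3)
poly(im,c,.022,0,(0,0,255));poly(im,c,.027,.02,(0,200,0))
cv2.imwrite("pics/w4o.png",cv2.resize(im[25:235,390:545],None,fx=2.8,fy=2.8,interpolation=cv2.INTER_CUBIC))
im=cv2.imread("pics/top0.png");c=cam("top");poly(im,c,.022,0,(0,0,255));poly(im,c,.027,.02,(0,200,0))
cv2.imwrite("pics/topo.png",cv2.resize(im[190:330,430:520],None,fx=4,fy=4,interpolation=cv2.INTER_CUBIC))
E
```

```text
[[ 0.5776 -0.2347  0.075 ]
 [ 0.585  -0.2921  0.075 ]
 [ 0.3721 -0.3226  0.075 ]
 [ 0.3669 -0.2663  0.075 ]] [ 0.47539785 -0.27891295  0.075     ]
8.3340604585258 0.21405549189321874 0.05789312999804055 0.056504099735416445
[[ 0.58393277 -0.28764371  0.055     ]
 [ 0.36996876 -0.32077536  0.055     ]] 8.8021646603453 0.21651398468764202
centre from floor edge [ 0.47358426 -0.28246864  0.055     ]
```

View pics/w4o.png

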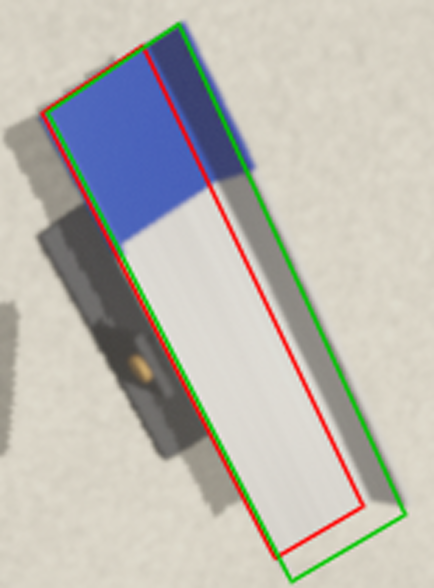

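View pics/topo.png

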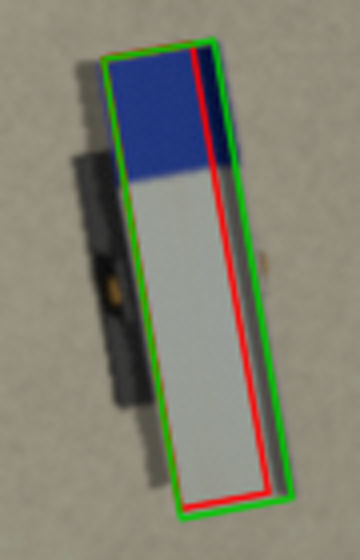

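```bash
python3 -m creep '[[0,0,0,0,0,0,0.03],[0,0,0,0,0,0,0.07],[0,0,0,0,0,0,0.11],[0,0,0,0,0,0,0.15],[0,0,0,0,0,0,0.19]]'
python3 -m creep '[[0,0,0,0,0,0,0.04],[0,0,0,0,0,0,0.08],[0,0,0,0,0,0,0.12],[0,0,0,0,0,0,0.16],[0,0,0,0,0,0,0.2]]'
python3 -m creep '[[0,0,0,0,0,0,0.04],[0,0,0,0,0,0,0.08],[0,0,0,0,0,0,0.12],[0,0,0,0,0,0,0.16],[0,0,0,0,0,0,0.2]]'
python3 - <<'E'
from h import *
s=r.sense();print(s["joints"].round(1),s["tcp_pos"]);go([.482,-.279,.2],-171.5,s)
E
```

```text
time_s: 7.08
tcp_pos: [0.5027, -0.0963, 0.2398]
ee_rot: [[0.502, -0.865, -0.003], [-0.865, -0.502, -0.003], [0.001, 0.004, -1.0]]
wrist_force: [0.4, 0.8, -3.3]
gripper_width: 0.205
time_s: 7.5
tcp_pos: [0.5023, -0.0959, 0.2397]
ee_rot: [[-0.099, -0.995, -0.004], [-0.995, 0.099, -0.003], [0.003, 0.003, -1.0]]
wrist_force: [1.0, 0.2, -2.4]
gripper_width: 0.204
time_s: 7.92
tcp_pos: [0.502, -0.0954, 0.2397]
ee_rot: [[-0.663, -0.749, -0.004], [-0.749, 0.663, -0.003], [0.005, 0.001, -1.0]]
wrist_force: [-0.1, 0.7, -2.8]
gripper_width: 0.206
[  7.5  11.  -15.2   0.1 -64.1 -49.1] [ 0.50196302 -0.09543181  0.23966869]
shift [ 0.5017 -0.3559  0.1342] turn [-1.000e-04 -1.700e-03  2.222e-01]
```

```bash
python3 -m creep '[[0,0,0,0,0,0,0.04],[0,0.06,-0.04,0,0,0,0.08],[0,0.15,-0.11,0.02,0,0,0.12],[0,0.24,-0.18,0.04,0,0,0.16],[0,0.33,-0.24,0.06,0,0,0.19]]'
python3 - <<'E'
from h import *
s=r.sense();print(s["joints"].round(1),s["tcp_pos"]);go([.482,-.279,.2],-171.5,s)
E
```

```text
time_s: 8.33
tcp_pos: [0.4902, -0.2181, 0.222]
ee_rot: [[-0.97, -0.243, -0.004], [-0.243, 0.97, -0.003], [0.005, -0.002, -1.0]]
wrist_force: [-0.1, 0.2, -3.3]
gripper_width: 0.203
[ -6.5  14.3 -13.5   0.2 -62.4 -69.5] [ 0.49020098 -0.21806162  0.22200509]
shift [ 0.0755 -0.1903  0.0741] turn [-0.0007 -0.0014  0.0309]
```

```bash
python3 -m creep '[[0,0.03,-0.08,0.03,0,0,0.02],[0,0.06,-0.15,0.06,0,0,0.03],[0,0.075,-0.19,0.074,0,0,0.031],[0,0.075,-0.19,0.074,0,0,0.031],[0,0.075,-0.19,0.074,0,0,0.031]]'
python3 -m creep '[[0,0,0,0,0,0,0],[0,0,0,0,0,0,0],[0,0,0,0,0,0,0],[0,0,0,0,0,0,0]]'
python3 - <<'E'
from h import *
s=r.sense();print(s["joints"].round(1),s["tcp_pos"]);go([.4818,-.279,.15],-171.5,s);go([.4818,-.279,.122],-171.5,s)
im=r.capture("wrist");cv2.imwrite("pics/w5.png",im)
im=r.capture("scene");cv2.imwrite("pics/s5.png",cv2.resize(im[60:220,130:310],None,fx=3.5,fy=3.5,interpolation=cv2.INTER_CUBIC))
E
```

```text
time_s: 8.75
tcp_pos: [0.4819, -0.2789, 0.1997]
ee_rot: [[-0.989, -0.147, -0.005], [-0.147, 0.989, -0.003], [0.005, -0.002, -1.0]]
wrist_force: [0.0, 1.0, -3.2]
gripper_width: 0.203
time_s: 9.08
tcp_pos: [0.4823, -0.2781, 0.2002]
ee_rot: [[-0.989, -0.149, -0.004], [-0.149, 0.989, -0.003], [0.005, -0.002, -1.0]]
wrist_force: [0.4, 0.3, -1.7]
gripper_width: 0.201
[-13.2  17.3 -12.7   0.2 -60.2 -68.4] [ 0.48227435 -0.27812789  0.2001552 ]
shift [ 0.0012 -0.0023  0.1672] turn [-0.0007 -0.0014  0.0003]
shift [ 0.0008 -0.0021  0.2605] turn [-0.0007 -0.0014  0.0003]
```

View pics/w5.png

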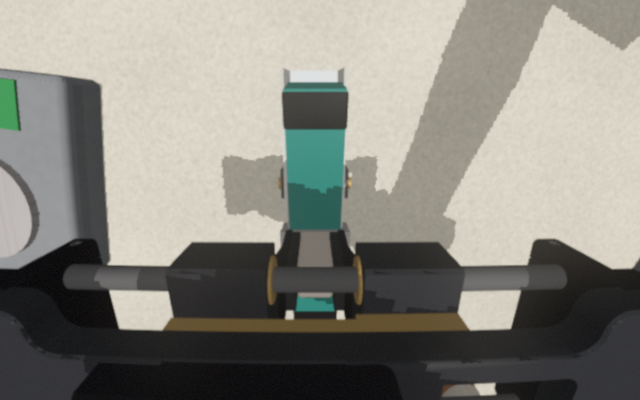

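View pics/s5.png

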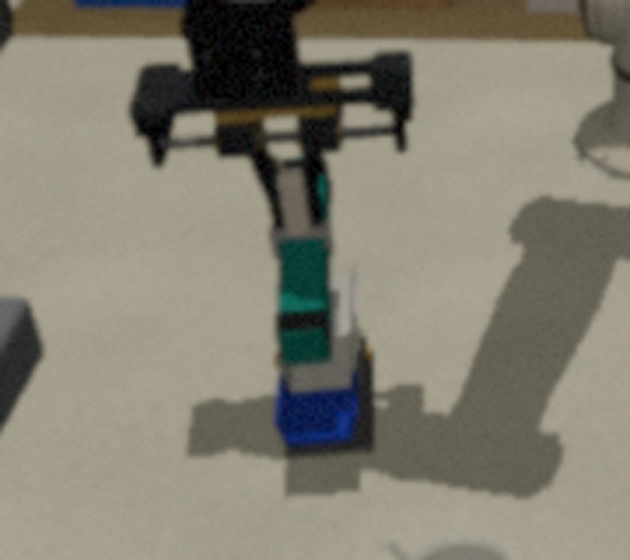

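```bash
python3 -m creep '[[0,0,-0.002,0.04,0,0,0],[0,0,-0.002,0.08,0,0,0],[0,0,-0.002,0.12,0,0,0],[0,0,-0.002,0.16,0,0,0],[0,0,-0.002,0.175,0,0,0]]'
python3 - <<'E'
from h import *
s=r.sense();print(s["tcp_pos"]);go([.4818,-.279,.122],-171.5,s)
E
```

```text
time_s: 9.6
tcp_pos: [0.481, -0.2785, 0.1458]
ee_rot: [[-0.989, -0.148, -0.007], [-0.148, 0.989, -0.001], [0.008, -0.0, -1.0]]
wrist_force: [-0.1, 0.9, -2.9]
gripper_width: 0.203
[ 0.48104393 -0.27854679  0.14583353]
shift [-0.0029 -0.0018  0.0794] turn [-0.0001 -0.0024  0.0001]
```

```bash
python3 -m creep '[[0,-0.002,-0.002,0.01,0,-0.002,0],[0,-0.002,-0.002,0.02,0,-0.002,0],[0,-0.002,-0.002,0.03,0,-0.002,0],[0,-0.002,-0.002,0.04,0,-0.002,0],[0,-0.002,-0.002,0.05,0,-0.002,0]]'
python3 -m creep '[[0,0,0,0.005,0,0,0],[0,0,0,0.01,0,0,0],[0,0,0,0.015,0,0,0],[0,0,0,0.02,0,0,0],[0,0,0,0.02,0,0,0]]'
python3 - <<'E'
from h import *
s=r.sense();print(s["tcp_pos"]);go([.4818,-.279,.122],-171.5,s)
im=r.capture("wrist");cv2.imwrite("pics/w6.png",im)
im=r.capture("scene");cv2.imwrite("pics/s6.png",cv2.resize(im[60:220,130:310],None,fx=3.5,fy=3.5,interpolation=cv2.INTER_CUBIC))
E
```

```text
time_s: 10.02
tcp_pos: [0.482, -0.2792, 0.1311]
ee_rot: [[-0.989, -0.148, 0.0], [-0.148, 0.989, -0.001], [0.0, -0.001, -1.0]]
wrist_force: [0.2, -0.8, -2.6]
gripper_width: 0.204
time_s: 10.43
tcp_pos: [0.4819, -0.2792, 0.1249]
ee_rot: [[-0.989, -0.148, -0.0], [-0.148, 0.989, -0.001], [0.0, -0.001, -1.0]]
wrist_force: [-0.7, -0.4, -3.0]
gripper_width: 0.205
[ 0.48187788 -0.27915863  0.12485919]
shift [0.0002 0.0006 0.0095] turn [-0.0002 -0.0001  0.0001]
```

View pics/w6.png

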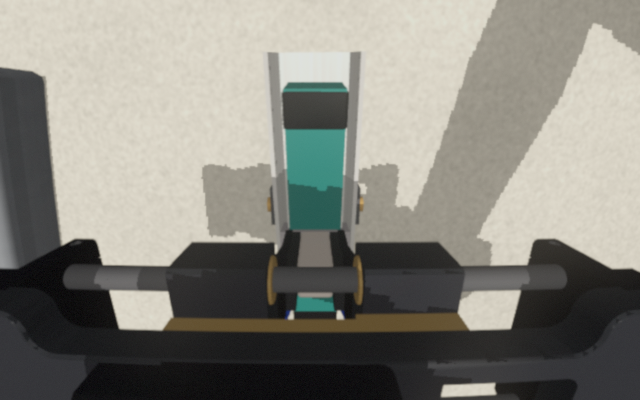

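View pics/s6.png

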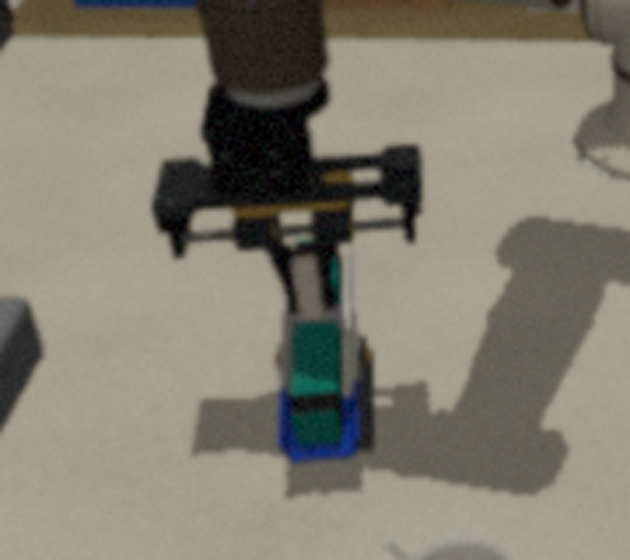

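```bash
python3 -m creep '[[0,0,0,0.003,0,0,0],[0,0,0,0.006,0,0,0],[0,0,0,0.008,0,0,0],[0,0,0,0.008,0,0,0],[0,0,0,0.008,0,0,0]]'
python3 - <<'E'
from h import *
s=r.sense();print(s["tcp_pos"],s["wrist_force"],s["moment"])
im=r.capture("wrist");c=cam("wrist",s)
ux=np.array([np.cos(np.radians(8.5)),np.sin(np.radians(8.5)),0]);uz=np.array([0,0,1.]);uy=np.cross(uz,ux)
th=.2;X=ux*np.cos(th)-uz*np.sin(th);Z=uz*np.cos(th)+ux*np.sin(th)
F=np.array([.474,-.28,.05])+.005*Z
M=s["tcp_pos"]+[0,0,-.0336]-.017*Z
print("case-cradle",(M-F)@X,(M-F)@uy,(M-F)@Z)
for base,L,w,z,col in((F,.11,.027,.02,(0,200,0)),(M,.095,.017,.017,(0,0,255))):
    P=[base+X*L*i+uy*w*j+Z*z for i,j in((1,1),(1,-1),(-1,-1),(-1,1))]
    cv2.polylines(im,[(proj(c,P)*8).round().astype(int)],True,col,1,cv2.LINE_AA,3)
cv2.imwrite("pics/w7.png",im)
E
```

```text
time_s: 10.95
tcp_pos: [0.482, -0.2792, 0.1227]
ee_rot: [[-0.989, -0.148, -0.0], [-0.148, 0.989, -0.001], [0.0, -0.001, -1.0]]
wrist_force: [0.5, 0.8, -3.4]
gripper_width: 0.207
[ 0.48201509 -0.27921776  0.12272075] [ 0.49177237  0.79767287 -3.42915315] [ 0.0389141  -0.10148661  0.00837916]
case-cradle 0.00011026050131578862 -0.0004110608158734877 0.017938774499419455
```

View pics/w7.png

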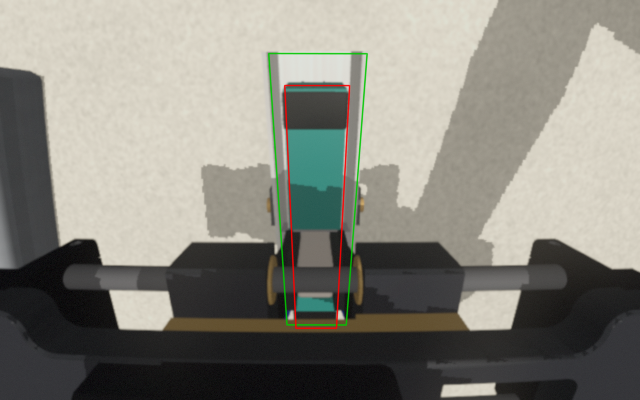

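```bash
python3 -m creep '[[0,0,0,0.002,0,0,0],[0,0,0,0.004,0,0,0],[0,0,0,0.004,0,0,0],[0,0,0,0.004,0,0,0]]'; python3 -m creep '[[0,0,0,0.002,0,0,0],[0,0,0,0.004,0,0,0],[0,0,0,0.004,0,0,0],[0,0,0,0.004,0,0,0]]'
```

```text
time_s: 11.33
tcp_pos: [0.4821, -0.2792, 0.1216]
ee_rot: [[-0.989, -0.148, 0.0], [-0.148, 0.989, -0.001], [0.0, -0.001, -1.0]]
wrist_force: [0.7, 0.4, -2.6]
gripper_width: 0.204
time_s: 11.67
tcp_pos: [0.4821, -0.2793, 0.1212]
ee_rot: [[-0.989, -0.149, 0.001], [-0.149, 0.989, -0.001], [-0.0, -0.001, -1.0]]
wrist_force: [-2.4, 2.1, 4.1]
gripper_width: 0.202
```

The wrist force went from −3 N to +4 N, so the case is seated. Now I'll let go.

```bash
python3 -m creep '[[0,0,0,-0.001,0,0,0],[0.3,0,0,-0.002,0,0,0],[0.4,0,0,-0.002,0,0,0],[0.5,0,0,-0.002,0,0,0],[0.6,0,0,-0.002,0,0,0]]'; python3 -m creep '[[0.6,0,0,0,0,0,0],[0.6,0,0,0,0,0,0],[0.6,0,0,0,0,0,0],[0.6,0,0,0,0,0,0],[0.6,0,0,0,0,0,0]]'
python3 - <<'E'
from h import *
im=r.capture("wrist");cv2.imwrite("pics/w8.png",im)
E
```

```text
time_s: 12.08
tcp_pos: [0.4824, -0.2794, 0.1217]
ee_rot: [[-0.989, -0.149, 0.001], [-0.149, 0.989, -0.002], [-0.001, -0.002, -1.0]]
wrist_force: [-0.7, 0.3, 0.6]
gripper_width: 0.418
time_s: 12.5
tcp_pos: [0.4824, -0.2794, 0.1217]
ee_rot: [[-0.989, -0.149, 0.001], [-0.149, 0.989, -0.002], [-0.001, -0.002, -1.0]]
wrist_force: [0.4, -0.3, -0.2]
gripper_width: 0.595
```

View pics/w8.png

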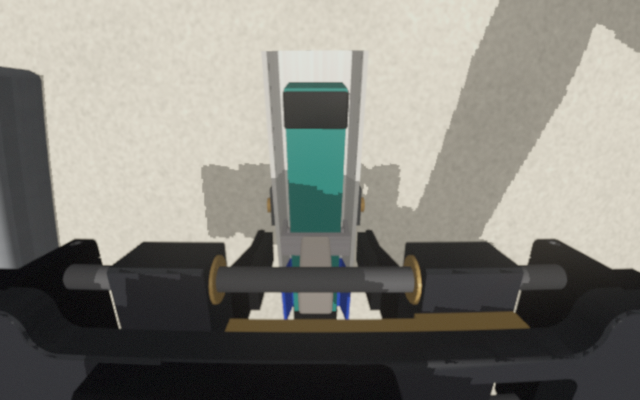

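The case is free: the jaws are clear on both sides and it is central between the rims (265 to 365). Now I'll retreat straight up.

```bash
python3 -m creep '[[0.6,0,0,-0.03,0,0,0],[0.6,0,0,-0.07,0,0,0],[0.6,0,0,-0.13,0,0,0],[0.6,0,0,-0.2,0,0,0],[0.6,0,0,-0.28,0,0,0]]'; python3 -m creep '[[0.6,0,0,-0.1,0,0,0],[0.6,0.1,0,-0.15,0,0,0],[0.6,0.2,0,-0.2,0,0,0],[0.6,0.3,0,-0.2,0,0,0],[0.6,0.4,0,-0.2,0,0,0]]'
python3 -m creep '[[0.6,0,0.1,0,0,0,0],[0.6,0,0.23,0,0,0,0],[0.6,0,0.37,0,0,0,0],[0.6,0,0.5,0,0,0,0],[0.6,0,0.6,0,0,0,0]]'
python3 - <<'E'
from h import *
for n in ("scene","top"):
    im=r.capture(n);cv2.imwrite(f"pics/e_{n}.png",im)
    if n=="scene":z=im[60:220,130:310]
    else:
        c=cam("top")
        ux=np.array([np.cos(np.radians(8.5)),np.sin(np.radians(8.5)),0]);uz=np.array([0,0,1.]);uy=np.cross(uz,ux);th=.2
        X=ux*np.cos(th)-uz*np.sin(th);Z=uz*np.cos(th)+ux*np.sin(th);F=np.array([.474,-.28,.05])+.005*Z
        z=im[190:330,430:520].copy()
        print(proj(c,[F+Z*.034+X*.095*i+uy*.017*j for i,j in((1,1),(1,-1),(-1,-1),(-1,1))])-[430,190])
        print(proj(c,[F+Z*.02+X*.11*i+uy*.027*j for i,j in((1,1),(1,-1),(-1,-1),(-1,1))])-[430,190])
    cv2.imwrite(f"pics/ez_{n}.png",cv2.resize(z,None,fx=4,fy=4 ,interpolation=cv2.INTER_CUBIC))
    for t,zz in(("lamp_mid",.044),("grey_mid",.034)):
        o=r.outline_of(n,t)
        if o: print(n,t,rect(cam(n),o[0]["pixels"],zz))
E
```

```text
time_s: 12.97
tcp_pos: [0.4818, -0.2791, 0.2066]
ee_rot: [[-0.989, -0.149, -0.0], [-0.149, 0.989, -0.001], [0.001, -0.001, -1.0]]
wrist_force: [0.3, -0.8, -0.4]
gripper_width: 0.599
time_s: 13.38
tcp_pos: [0.3624, -0.2971, 0.2685]
ee_rot: [[-0.989, -0.149, 0.003], [-0.149, 0.989, -0.003], [-0.002, -0.003, -1.0]]
wrist_force: [-0.1, -0.3, -0.8]
gripper_width: 0.606
time_s: 13.8
tcp_pos: [0.3343, -0.1176, 0.2688]
ee_rot: [[-0.989, -0.149, 0.005], [-0.149, 0.989, -0.002], [-0.004, -0.003, -1.0]]
wrist_force: [0.8, 0.6, 0.4]
gripper_width: 0.596
scene lamp_mid ((773.622802734375, 137.7193603515625), (72.50189971923828, 127.30885314941406), 82.24829864501953)
scene grey_mid ((503.960693359375, 228.7061309814453), (45.74518585205078, 230.1267852783203), 79.26551818847656)
[[ 30.93090011  17.82954931]
 [ 48.24565456  14.81356841]
 [ 71.40450883 114.4174332 ]
 [ 53.42970616 117.77379575]]
[[ 22.67272305  12.83778155]
 [ 49.72165698   8.14697922]
 [ 76.26595934 121.77480296]
 [ 48.03658881 127.06847781]]
top lamp_mid ((765.0079345703125, 138.43313598632812), (77.1780014038086, 74.33384704589844), 44.14224624633789)
top grey_mid ((485.5105285644531, 232.05535888671875), (53.1208610534668, 192.91946411132812), 77.87165069580078)
```

View pics/ez_scene.png

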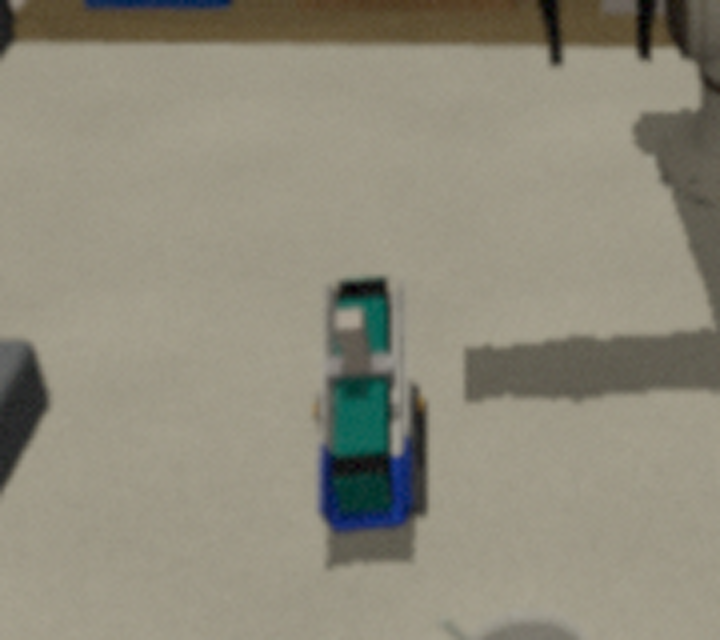

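View pics/ez_top.png

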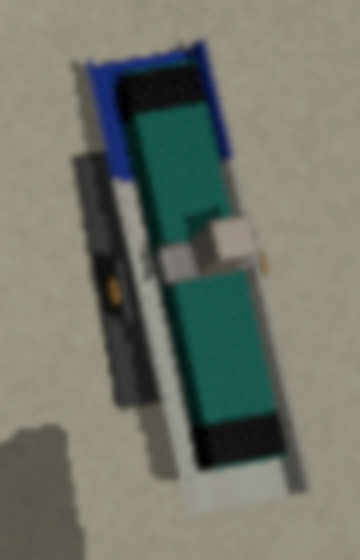

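View pics/e_top.png

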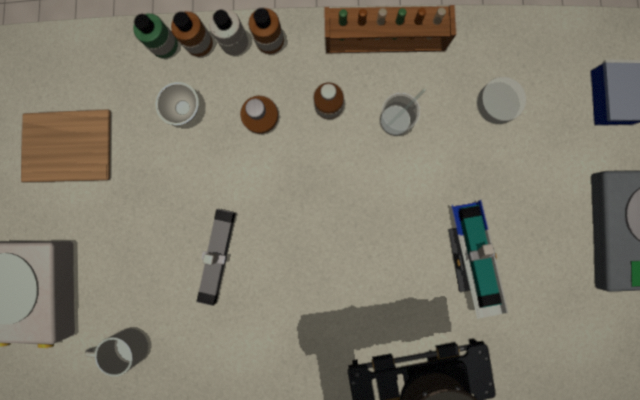

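```bash
python3 -m creep '[[0.6,0,0,0,0,0,0],[0.6,0,0,0,0,0,0],[0.6,0,0,0,0,0,0],[0.6,0,0,0,0,0,0]]'; python3 -c "
from station import r
print(r.finish_job())"
```

```text
time_s: 14.43
tcp_pos: [0.3356, -0.1201, 0.2682]
ee_rot: [[-0.989, -0.147, 0.003], [-0.147, 0.989, -0.003], [-0.002, -0.003, -1.0]]
wrist_force: [-0.4, 0.0, 0.1]
gripper_width: 0.601
the job is handed in; nothing more can be done
None
```

The teal case is in the cradle with its heavy end at the blue end. The blue end rests tipped down, and I handed the job in at about 14.4 s.

- **Finding the heavy end:** I lifted the case by its grip and checked it in the scene and wrist views. Both showed the end nearest the robot dipping to its stop.
- **Placing:** I turned the case about 146° and lowered it. Its low end tipped the cradle blue end down. The wrist force changed from −3 N to +4 N as it seated, then I let go and backed away.
- **Centring:** The case is centred across the cradle. The wrist view put it within about 2 mm of centre along the cradle, while the last top view suggested about 2 mm towards the blue end. That is within camera error, so I left it.
- **Lamp and grey case:** Both were measured within about 2 mm of where they started, which is within the noise of the recognition, and nothing touched them.

One disagreement remains: in the top view the blue rim corners lay 2–3 pixels from where a fully tipped cradle should appear. The wrist view, both before and after release, fitted a fully tipped cradle.

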